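Shut the tool chest before planing

ROBOT

A 6-joint arm with a two-finger parallel gripper is mounted at the origin on the work surface. World frame = base frame: x ahead of the robot, y to its left, z up, the work surface at z = 0. Lengths are in m, angles in rad, forces in N, time in s.
With the tool pointing down it reaches from about 0.3 to 0.85 m from the base axis. Payload 5.4 kg.
Tool frame: the origin (TCP) lies on the centre line of the jaws, within the pads' length; the fingertips stand 11 mm ahead of it and the grasp point (between the pads) lies 8 mm behind it; z points along the fingers, x is the direction in which the jaws open and shut, and the axes are right-handed (so a half turn about z gives the same grasp; the last joint's range is limited). The gripper opens to 85 mm and grips with 20 to 120 N. Pads are 22 mm wide; open, the fingers measure 114 mm over their backs; the gripper's body (76 mm by 85 mm) begins 54 mm behind the grasp point. The pads swing forward as they close: fully open they stand 13 mm farther back than shut.
Start: joints at [0.941, 0.158, 1.597, -0, 1.386, -0.21], TCP at [0.234, 0.525, 0.242] pointing down, gripper open.
Joint ranges: [-2.91, 2.91], [-0.94, 2.29], [0.18, 2.7], [-1.29, 4.43], [0.17, 2.64], [-3, 3]. Speed limits (rad/s): [2.57, 2.57, 3.14, 3.14, 3.14, 3.14].

INTERFACE

Orientations are given as a rotation vector (axis times angle).
In Python, from rig import telemetry, optics, ticket, finder gives the robot as it stands.
- The arm moves only by the tool jog_arm, never from a script. Its argument "deltas" is a list that holds one entry, the list of rows, each a list of 5 numbers: the shift along the tool's x, y, z in mm, then the turn about the tool's z in degrees, then the gripper command: -1 is shut, 1 is fully open, values between are in proportion. In form: [[[x, y, z, roll, jaw], ...]]. A call has 1 to 5 rows; each row shifts and turns the commanded pose from where the row before left it, along the tool's axes as they then stand; what a row does not reach is not made up. A row lasts 1/10 s, in which the tool goes at most 50 mm and 8.59 degrees, less where a joint would pass 70% of its speed; a pose out of reach is approached as far as the arm can. A call with a gripper value outside its range is refused whole. The fingers move at their own pace and stop on an object; "force" is the grip in N (left out, the last holds). Time passes only in rows, so rows that do not move let the fingers close. It gives the time, the measured TCP pose, the force and the opening at its end, in the units of the state.
- telemetry.observe(): the state, without advancing time (a new reading comes with each control period).
- optics.read_camera(name): name is "side" or "top"; returns a dict with "image" (480x640x3 uint8, red, green, blue), "depth" (480x640 float32, m along the optical axis (not along the pixel's ray), 0 where there is no reading), "fovy" (degrees; the focal length in pixels is half the picture's height over the tangent of half this angle, whatever the lens; pixels are square), "cx", "cy" (the principal point, pixels), "origin" and "attitude" of the camera in the world. Camera axes: x right, y up, looking along -z (the intrinsics and any distortion apply to the point x, -y, -z); pixel columns grow to the right and rows downward; lengths in m; the calibration is good to about 2 mm. A picture is of the moment at which its call begins.
- ticket.sign_off(): hands the job in, once; it reports no verdict.
Trained networks look in a picture, given as the dict that the camera call returned (one of the last four; its "shot" number tells which), for a name from the list of things; names that differ only in an ending like _2 or _b are one class to them, and where a whole thing is asked for, a point or a joint stands for the part that bears it (a point fixed in the world has none). Each returns a list of dicts, best first, with "conf" (0 to 1); they miss things now and then, are a little off and sometimes report something else, mostly with a low value. They report only what shows in the picture. A call takes as long as a camera call.
- finder.regions_of(picture, thing): "pixels" (480x640 bool, what is visible of it) and "box" ([left, top, right, bottom] in pixels, round what is visible of it).
- finder.tip_of(picture, thing): "at" ([row, column] in pixels: a listed point, or the origin of a listed thing).
The state is a dict: "time_s": time; "qpos": joint angles; "dq": joint speeds; "tau": joint torques, N m; "tcp_pos": TCP position; "ee_rot": TCP orientation; "contact_force": force on the tool from outside, world axes, zero at the start; "moment": the same for the moment, N m; "gripper_width": finger opening in m.
Only numpy, scipy, OpenCV 4.12 (cv2) and the standard library are available. Lean on these libraries where they do the work, as an engineer would, in place of code of your own. Each camera call takes 0.05 s, during which the arm holds its last target.

TASK

Shut the wooden tool chest on the bench before the shavings fly: with the fingertips, push the two small upper drawers that stand open fully home until they are flush, and push the open lid over and down until it is fully closed. Do not slam anything, do not shove or lift the chest, and leave the tools in and around it where they lie.

Things in the scene. Friction and masses are not known exactly. Their poses are not given: they have to be found in the camera images.
- chest: Low wooden tool chest, 200 mm deep, 340 wide, 120 high (134 with the lid shut), about 7 kg, loose on the bench; a push of 25 N or more may slide it. Origin: centre of its underside. x: towards its back, where the lid is hinged; drawers face and pull out along -x; y: along its width; z up. Two small drawers side by side above a full-width one; over them an open tray, floor 98 mm up, rim 120 mm up.
- drawer_left_front (a point): Centre of the outer face of the small upper drawer on the chest's +y side. The front is a flat upright board 150 mm wide, from 57 to 91 mm above the bench, with a flush brass pull: nothing stands proud. Moves with the drawer; home it lies at x = -100, y = +82, z = 74 mm in the chest's frame, flush with the chest's front.
- drawer_right_front (a point): The same for the small upper drawer on the chest's -y side; home at x = -100, y = -82, z = 74 mm in the chest's frame.
- drawer_left (a joint): How far the +y small upper drawer is pulled out, m: 0 home (it meets a stop there), grows as it comes out along the chest's -x. Starts 0.03 to 0.08 out. It slides stiffly (2.5 N plus a little damping) and stays where it is left.
- drawer_right (a joint): The same for the -y small upper drawer.
- drawer_low (a joint): How far the full-width lower drawer is pulled out, m. It starts shut (0) and stays shut.
- lid (a joint): Lid angle, rad: 0 shut and flat on the rim, 1.57 upright, at most 1.9 leaning back. Starts 1.3 to 1.8. A stiff friction hinge (0.6 N m, lid 0.45 kg) keeps it at any angle, so it does not fall shut by itself, not even from the last few degrees.
- lid_hinge (a point): Point on the lid's hinge axis, middle of its width: x = +100, y = 0, z = 120 mm in the chest's frame. The axis runs along the chest's y.
- lid_edge (a point): Middle of the lid's free edge, on its outer (upper when shut) face; shut it lies at x = -100, y = 0, z = 134 mm in the chest's frame. The lid is a flat board 200 mm from hinge to free edge, 340 mm wide and 14 mm thick, without a handle; upright, its outer face looks to the chest's +x.
- square: Try square loose in the chest's tray, wooden stock 100 x 18 x 14 mm with a 100 mm steel blade. Stays in the tray, under the lid. Origin: centre of the stock's underside.
- knife: Marking knife loose in the tray, about 125 mm long and 10 mm high. Stays in the tray. Origin: underside of its handle's middle.
- plane: Wooden hand plane, 65 x 230 mm, 65 mm high at its iron, on the bench about 300 mm in front of the chest's middle (its -x side), long way across. Leave alone. Origin: centre of its underside.
- pot: Dark wooden pencil pot, 68 mm across, 170 mm high with its pencils, on the bench 10 to 20 mm beyond the chest's -y end. Leave alone. Origin: centre of its underside.
- staves: Tied bundle of short staves, 90 x 210 mm, 62 mm high, on the bench behind the chest (its +x side), 30 mm from its back. Leave alone. Origin: centre of its underside.
- bucket: Wooden bucket, 200 mm across, 130 mm high, on the left. Leave alone. Origin: centre of its underside.
- mallet: Wooden mallet lying on the right, head 60 x 110 x 60 mm, handle 240 mm. Leave alone. Origin: centre of its head's underside.
- glue: White glue bottle, 60 mm across, 170 mm high, at the back left. Leave alone. Origin: centre of its underside.
- drawknife: Drawknife lying on the left, 280 mm wide, 28 mm high. Leave alone. Origin: middle of the blade, on the bench.

How it is judged:
At the end, for the whole second after the job is handed in: Both upper drawers are within 4 mm of home and the lower one within 6 mm, the lid is within 0.025 rad (5 mm at its edge) of shut, the chest stands at rest within 30 mm of where it was, and every loose tool is where it was (tools in the tray within 40 mm, the rest within 30 mm) (value of joint each of drawer_left, drawer_right below 0.004 m and value of joint drawer_low below 0.006 m and value of joint lid below 0.025 rad and distance of each of chest, plane, pot, staves, bucket, mallet, glue, drawknife from where it was at the start of the episode below 0.03 m and linear speed of chest below 0.02 m/s and distance of each of square, knife from where it was at the start of the episode below 0.04 m); the robot touches nothing.
It fails at once if the lid was slammed (faster than 2.5 rad/s) (velocity of joint lid below -2.5 rad/s).
It fails at once if a drawer was slammed (faster than 0.5 m/s) (velocity of joint any of drawer_left, drawer_right below -0.5 m/s).
It fails at once if the chest was shoved more than 30 mm, lifted or tipped (distance of chest from where it was at the start of the episode above 0.03 m or height (world z) of chest above 0.008 m or angle between chest's own z axis and vertical above 0.08 rad).
It fails at once if a loose tool was lifted or pushed away (distance of any of square, knife from where it was at the start of the episode above 0.04 m or distance of any of plane, pot, staves, bucket, mallet, glue, drawknife from where it was at the start of the episode above 0.03 m).
It also fails if it takes over 54 s, if anything falls off the work surface, if the arm or the gripper's body presses on something with over 40 N, if the wrist force passes 120 N, or if a joint passes its speed limit or range.

## Working session

There is one attempt and no reset: what is moved stays moved. The work goes in short steps, Python scripts to look and compute and a tool call to move; the robot and the scene stay as the last step left them, time stands still between calls to the robot, and variables do not carry over. Pictures are saved under pics/ and viewed, and the job is handed in when it is done.

Besides the shell and the picture viewer there is one more tool, called by a JSON object that holds its "op" and its "data", one argument or row to a line. jog_arm: Moves the arm, as the interface text tells. Its arguments: {"type":"object","properties":{"deltas":{"type":"array"},"force":{"type":"number"}},"required":["deltas"]}

```bash
mkdir -p pics; ls
cat > h.py <<'E'
import numpy as np,cv2
from scipy.spatial.transform import Rotation as R
from rig import telemetry,optics,ticket,finder
def att(p):
    a=np.array(p["attitude"],float)
    return a if a.shape==(3,3) else R.from_rotvec(a).as_matrix() if a.size==3 else R.from_quat(a).as_matrix()
def pts(p):
    d=p["depth"];h,w=d.shape;f=h/2/np.tan(np.radians(p["fovy"])/2)
    v,u=np.mgrid[:h,:w]
    if p.get("distortion") is not None: print("DIST",p["distortion"])
    c=np.stack([(u-p["cx"])/f*d,-(v-p["cy"])/f*d,-d],-1)
    return c@att(p).T+np.array(p["origin"])
def save(p,n): cv2.imwrite(f"pics/{n}.png",cv2.cvtColor(p["image"],cv2.COLOR_RGB2BGR))
E
python3 - <<'E'
from h import *
for n in("side","top"):
    p=optics.read_camera(n);save(p,n+"0")
    print({k:v for k,v in p.items() if k not in("image","depth")})
    P=pts(p)
    for t in["chest","drawer_left_front","drawer_right_front","lid_hinge","lid_edge","square","knife","plane","pot","staves","bucket","mallet"]:
        for r in finder.tip_of(p,t)[:2]:
            i,j=np.round(r["at"]).astype(int)
            print(t,r["conf"],i,j,P[i,j].round(3) if 0<=i<480 and 0<=j<640 else None)
print(telemetry.observe())
E
```

```text
pics
{'fovy': 51.060704330744514, 'cx': 319.4355307981178, 'cy': 246.0723439295055, 'origin': array([-0.20836368, -0.4862594 ,  1.09439645]), 'attitude': array([ 0.69210357, -0.38992099, -0.94606233]), 'shot': 1}
chest 0.57 294 308 [ 0.441 -0.048  0.101]
drawer_left_front 0.75 326 341 [ 0.427 -0.154  0.063]
drawer_left_front 0.21 390 500 [ 0.484 -0.542  0.047]
drawer_right_front 0.58 284 378 [ 0.644 -0.149  0.001]
lid_hinge 0.96 248 276 [0.513 0.102 0.119]
lid_hinge 0.73 293 306 [ 0.444 -0.04   0.098]
lid_edge 0.61 184 261 [ 0.82   0.398 -0.004]
square 0.74 242 337 [ 0.632 -0.017  0.107]
plane 0.96 346 396 [ 0.469 -0.289  0.033]
plane 0.21 328 340 [ 0.42  -0.156  0.065]
mallet 0.9 391 501 [ 0.481 -0.545  0.051]
mallet 0.33 211 196 [0.527 0.406 0.089]
{'fovy': 44.48863078662242, 'cx': 328.9816829327097, 'cy': 243.357958124924, 'origin': array([0.35698291, 0.00312675, 1.53110771]), 'attitude': array([ 0.09981423, -0.12188539, -1.55225417]), 'shot': 2}
chest 0.89 264 322 [0.509 0.001 0.101]
drawer_left_front 0.76 296 382 [ 0.434 -0.147  0.092]
drawer_left_front 0.32 233 138 [0.592 0.48 
[... 537 characters left out ...]
 [ 0.507 -0.522  0.063]
{'time_s': 1.3, 'qpos': array([ 9.40882688e-01,  1.58389713e-01,  1.59698330e+00,  8.68098778e-06,
        1.38619922e+00, -2.10093258e-01]), 'dq': array([-4.84672785e-04, -7.43652474e-05,  1.01489151e-04, -1.02724505e-03,
        1.34206407e-04,  2.12513737e-04]), 'tau': array([ 3.06268712e-04, -3.96009672e+01, -3.31696701e+01, -2.07349608e-04,
        6.19617294e-04,  1.93957788e-06]), 'tcp_pos': array([0.23437665, 0.52505577, 0.2423133 ]), 'ee_rot': array([-2.63555491e+00, -1.70978326e+00, -2.51642104e-05]), 'contact_force': array([ 0.79386459, -0.38249423, -0.53755391]), 'moment': array([-0.01334688,  0.00520475,  0.01639615]), 'gripper_width': 0.0853068959277196}
```

View pics/side0.png

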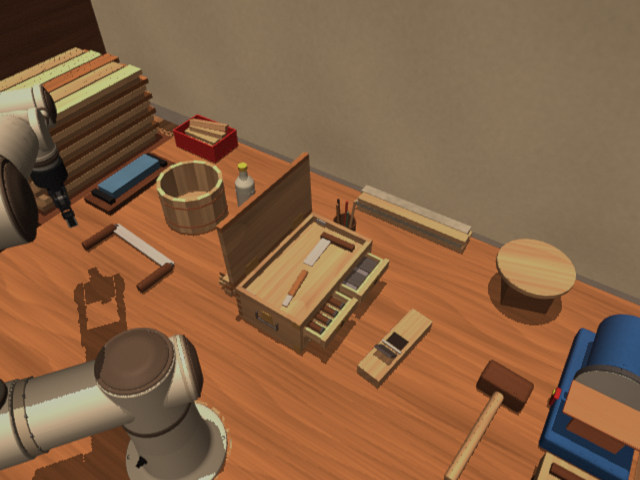

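View pics/top0.png

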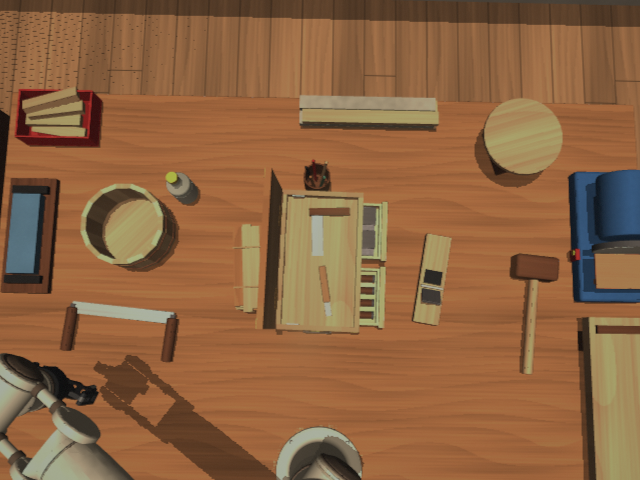

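The chest's back faces world +y (image left in top, with the lid at about col 268). The two open drawers at about (295,370) and (232,373) face world −y. The knife and square lie in the tray, and the pot is at (175,317). Next I'll fit the pose.

Run:
```python
from h import *
p=optics.read_camera("top");P=pts(p)
q=optics.read_camera("side");Q=pts(q)
A=np.concatenate([P.reshape(-1,3),Q.reshape(-1,3)])
def sel(a,zl,zh,x=(.3,.75),y=(-.22,.25)): return a[(a[:,2]>zl)&(a[:,2]<zh)&(a[:,0]>x[0])&(a[:,0]<x[1])&(a[:,1]>y[0])&(a[:,1]<y[1])]
T=P.reshape(-1,3); S=Q.reshape(-1,3)
rim=sel(T,.113,.127,y=(-.2,.11))
print(len(rim),cv2.minAreaRect((rim[:,:2]*1000).astype(np.float32)))
for n,a in(("T",T),("S",S)):
    r=sel(a,.116,.125,y=(-.2,.11)); print(n,len(r),np.percentile(r,[1,5,50,95,99],axis=0).round(3).tolist())
# drawers
for n,a in(("T",T),("S",S)):
  for x in((.35,.50),(.53,.68)):
    r=sel(a,.083,.096,x=x,y=(-.25,-.1))
    if len(r): print(n,x,len(r),np.percentile(r[:,1],[1,3,10,50]).round(3),np.percentile(r[:,0],[2,98]).round(3),np.median(r[:,2]).round(3))
  # front faces via x bins
    for xx in np.arange(x[0],x[1],.03):
        b=r[(r[:,0]>xx)&(r[:,0]<xx+.03)]
        if len(b)>5: print("   ",xx.round(3),np.percentile(b[:,1],3).round(4))
# lid plane from side: inner face
l=sel(S,.16,.33,y=(0.05,.25)); c=l.mean(0);u,s,v=np.linalg.svd(l-c);print("lid",len(l),c,v[2],s/np.sqrt(len(l)),l.max(0),l.min(0))
lt=sel(T,.25,.36,y=(0,.25)); print(len(lt),np.percentile(lt,[1,50,99],axis=0).round(3))
```

```text
2333 ((546.5057373046875, 7.5247802734375), (200.87425231933594, 397.4118347167969), 88.61233520507812)
T 1904 [[0.348, -0.093, 0.116], [0.352, -0.09, 0.117], [0.525, 0.014, 0.12], [0.685, 0.107, 0.124], [0.689, 0.109, 0.125]]
S 1454 [[0.343, -0.097, 0.116], [0.345, -0.093, 0.116], [0.483, 0.013, 0.119], [0.68, 0.107, 0.123], [0.71, 0.109, 0.124]]
T (0.35, 0.5) 583 [-0.153 -0.152 -0.15  -0.14 ] [0.363 0.498] 0.088
    0.35 -0.1503
    0.38 -0.1505
    0.41 -0.1528
    0.44 -0.1526
    0.47 -0.1525
T (0.53, 0.68) 469 [-0.158 -0.157 -0.155 -0.147] [0.53  0.667] 0.089
    0.53 -0.1551
    0.56 -0.1572
    0.59 -0.1575
    0.62 -0.1575
    0.65 -0.157
S (0.35, 0.5) 471 [-0.157 -0.156 -0.154 -0.145] [0.355 0.498] 0.088
    0.35 -0.1542
    0.38 -0.1552
    0.41 -0.1555
    0.44 -0.1565
    0.47 -0.1568
S (0.53, 0.68) 302 [-0.162 -0.161 -0.16  -0.153] [0.533 0.661] 0.088
    0.53 -0.1592
    0.56 -0.1604
    0.59 -0.1615
    0.62 -0.1618
    0.65 -0.1616
lid 5193 [0.49728365 0.11395401 0.24960674] [ 0.02742555  0.99716752 -0.07003418] [0.10040114 0.0487393  0.00294675] [0.68863803 0.13473308 0.32220091] [0.34402889 0.10126923 0.16001525]
1819 [[0.355 0.111 0.252]
 [0.518 0.12  0.317]
 [0.688 0.134 0.324]]
```

Run:
```python
import cv2
a=cv2.imread("pics/top0.png")[160:350,220:460];cv2.imwrite("pics/topc.png",cv2.resize(a,None,fx=3.2,fy=3.1,interpolation=cv2.INTER_CUBIC))
```

```text
(no output)
```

View pics/topc.png

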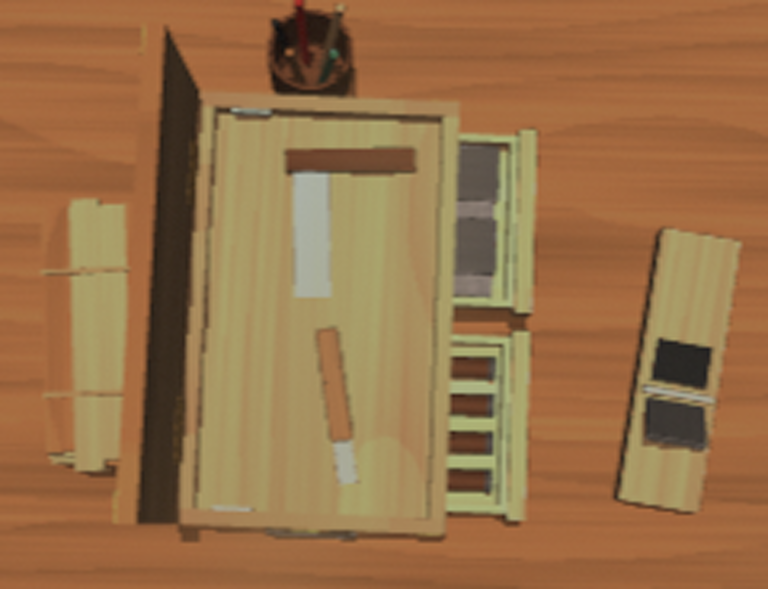

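{"op": "jog_arm", "data": {
  "deltas": [
    [[0,0,-12,8.5,-1],[0,0,-12,8.5,-1],[0,0,-12,8.5,-1],[0,0,-12,8.5,-1],[0,0,-11,8.5,-1]]
  ],
  "force": 40
}}

```text
time_s: 1.9
tcp_pos: [0.2344, 0.5251, 0.3019]
ee_rot: [-3.078, -0.629, -0.0]
contact_force: [-0.6, 1.1, -0.6]
gripper_width: 0.0121
```

{"op": "jog_arm", "data": {
  "deltas": [
    [[0,0,0,8.5,-1],[0,0,0,8.5,-1],[0,0,0,8,-1],[0,0,0,0,-1],[0,0,0,0,-1]]
  ]
}}

```text
time_s: 2.4
tcp_pos: [0.2344, 0.525, 0.3013]
ee_rot: [3.141, -0.037, -0.0]
contact_force: [0.2, 0.3, -0.2]
gripper_width: 0.0002
```

```bash
cat >> h.py <<'E'
def chest(p,o=(0.5165,0.004),s=0.0275):
    e=np.array([s,1.])/np.hypot(s,1);f=np.array([-e[1],e[0]]);d=np.array(p[:2])-o
    return np.r_[d@e,d@f,p[2]]*1000
def st():
    s=telemetry.observe();M=R.from_rotvec(s["ee_rot"]).as_matrix()
    print(round(s["time_s"],2),"tcp",s["tcp_pos"].round(4),"chest mm",chest(s["tcp_pos"]).round(1),"toolx ang",np.degrees(np.arctan2(M[1,0],M[0,0])).round(2),"F",np.array(s["contact_force"]).round(2),"w",s["gripper_width"].round(4),"q",s["qpos"].round(2))
E
python3 -c "from h import *;st()"
```

```text
Traceback (most recent call last):
  File "h.py", line 19, in st
    print(round(s["time_s"],2),"tcp",s["tcp_pos"].round(4),"chest mm",chest(s["tcp_pos"]).round(1),"toolx ang",np.degrees(np.arctan2(M[1,0],M[0,0])).round(2),"F",np.array(s["contact_force"]).round(2),"w",s["gripper_width"].round(4),"q",s["qpos"].round(2))
                                                                                                                                                                                                            ^^^^^^^^^^^^^^^^^^^^^^^^
AttributeError: 'float' object has no attribute 'round'
```

{"op": "jog_arm", "data": {
  "deltas": [
    [[30,30,0,0,-1],[30,30,0,0,-1],[30,30,0,0,-1],[30,30,0,0,-1],[30,30,0,0,-1]]
  ]
}}

```text
time_s: 2.9
tcp_pos: [0.3812, 0.3698, 0.3015]
ee_rot: [-3.141, 0.038, -0.001]
contact_force: [0.2, 0.3, -0.2]
gripper_width: -0.0004
```

{"op": "jog_arm", "data": {
  "deltas": [
    [[30,30,0,0,-1],[30,30,0,0,-1],[30,30,0,0,-1],[30,30,0,0,-1],[27,30,0,0,-1]]
  ]
}}

```text
time_s: 3.4
tcp_pos: [0.5243, 0.2156, 0.3014]
ee_rot: [-3.141, 0.038, -0.001]
contact_force: [1.1, 0.5, 0.8]
gripper_width: -0.0003
```

```bash
sed -i 's/s\["gripper_width"\].round(4)/round(float(s["gripper_width"]),4)/' h.py
python3 - <<'E'
from h import *
st()
p=optics.read_camera("top");save(p,"top1");save(optics.read_camera("side"),"side1")
P=pts(p).reshape(-1,3)
C=np.array([chest(a) for a in P[::2]])
l=C[(abs(C[:,1])<160)&(abs(C[:,1])>60)&(C[:,0]>60)&(C[:,0]<200)&(C[:,2]>300)&(C[:,2]<340)]
print(len(l),np.percentile(l,[2,50,98],axis=0).round(1))
print("z,x model: theta, outer edge, tcp targets s=170")
for th in np.arange(1.6,-.01,-.1):
    s=170;print(round(th,2),"edge",round(100-200*np.cos(th)+14*np.sin(th),1),round(120+200*np.sin(th)+14*np.cos(th),1),"tcp x %.1f z %.1f"%(111-s*np.cos(th)+14*np.sin(th),131+s*np.sin(th)+14*np.cos(th)))
E
```

```text
3.4 tcp [0.5243 0.2156 0.3014] chest mm [211.7  -2.  301.4] toolx ang -1.4 F [1.1  0.53 0.77] w -0.0003 q [0.18 0.1  1.54 0.   1.5  0.2 ]
384 [[ 112.7 -156.   302.9]
 [ 119.4   63.6  318.7]
 [ 127.6  155.6  323.5]]
z,x model: theta, outer edge, tcp targets s=170
1.6 edge 119.8 319.5 tcp x 130.0 z 300.5
1.5 edge 99.8 320.5 tcp x 112.9 z 301.6
1.4 edge 79.8 319.5 tcp x 95.9 z 300.9
1.3 edge 60.0 316.5 tcp x 79.0 z 298.5
1.2 edge 40.6 311.5 tcp x 62.4 z 294.5
1.1 edge 21.8 304.6 tcp x 46.4 z 288.9
1.0 edge 3.7 295.9 tcp x 30.9 z 281.6
0.9 edge -13.4 285.4 tcp x 16.3 z 272.9
0.8 edge -29.3 273.2 tcp x 2.6 z 262.7
0.7 edge -43.9 259.6 tcp x -10.0 z 251.2
0.6 edge -57.2 244.5 tcp x -21.4 z 238.5
0.5 edge -68.8 228.2 tcp x -31.5 z 224.8
0.4 edge -78.8 210.8 tcp x -40.1 z 210.1
0.3 edge -86.9 192.5 tcp x -47.3 z 194.6
0.2 edge -93.2 173.5 tcp x -52.8 z 178.5
0.1 edge -97.6 153.9 tcp x -56.8 z 161.9
-0.0 edge -100.0 134.0 tcp x -59.0 z 145.0
```

View pics/side1.png

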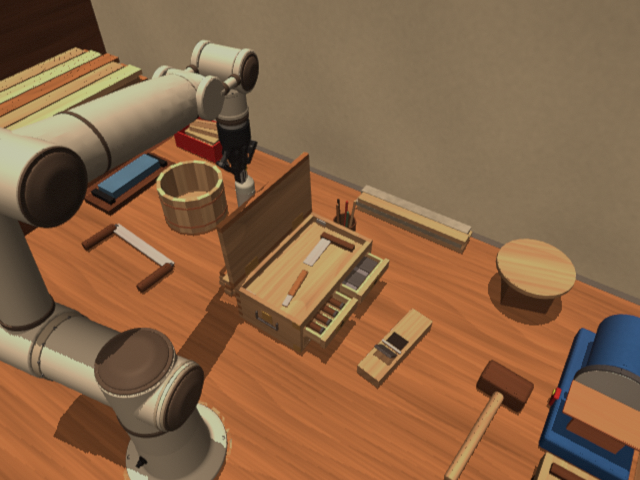

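{"op": "jog_arm", "data": {
  "deltas": [
    [[0,25,0,0,-1],[0,25,0,0,-1],[0,12,0,0,-1],[0,10,0,0,-1],[0,10,0,0,-1]]
  ]
}}

```text
time_s: 4.0
tcp_pos: [0.5208, 0.1358, 0.3017]
ee_rot: [-3.139, 0.04, -0.001]
contact_force: [-0.6, 3.6, 3.6]
gripper_width: 0.0
```

{"op": "jog_arm", "data": {
  "deltas": [
    [[0,10,0,0,-1],[0,10,0,0,-1],[0,10,0,0,-1],[0,10,1,0,-1],[0,10,1,0,-1]]
  ]
}}

```text
time_s: 4.5
tcp_pos: [0.5196, 0.0844, 0.299]
ee_rot: [-3.141, 0.042, -0.0]
contact_force: [1.6, 3.0, -1.0]
gripper_width: 0.0001
```

```bash
python3 -c "from h import *;st();save(optics.read_camera('side'),'side2')"
```

```text
4.5 tcp [0.5196 0.0844 0.299 ] chest mm [ 80.4  -0.9 299. ] toolx ang -1.55 F [ 1.65  3.   -0.98] w 0.0001 q [-0.07 -0.    1.66  0.    1.49 -0.04]
```

View pics/side2.png

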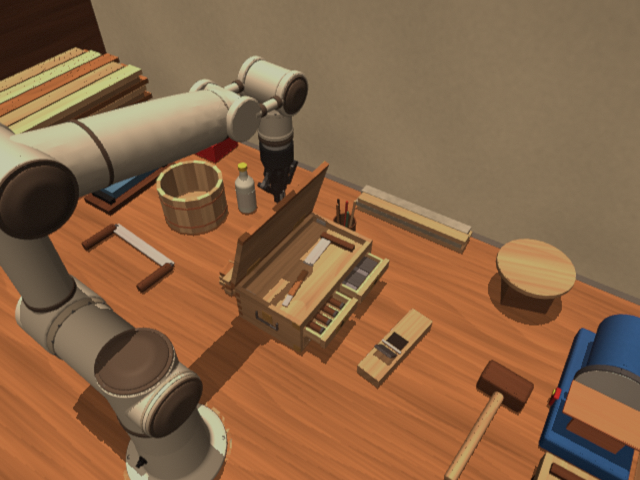

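{"op": "jog_arm", "data": {
  "deltas": [
    [[0,9,2,0,-1],[0,9,2.5,0,-1],[0,8,2.5,0,-1],[0,8,3,0,-1],[0,8,3.5,0,-1]]
  ]
}}

```text
time_s: 5.05
tcp_pos: [0.5184, 0.0425, 0.2854]
ee_rot: [-3.141, 0.043, 0.0]
contact_force: [1.5, 2.7, 0.1]
gripper_width: -0.0001
```

{"op": "jog_arm", "data": {
  "deltas": [
    [[0,8,4,0,-1],[0,7.5,4,0,-1],[0,7,4.5,0,-1],[0,7,5,0,-1],[0,7,5,0,-1]]
  ]
}}

```text
time_s: 5.55
tcp_pos: [0.5172, 0.0061, 0.2628]
ee_rot: [-3.141, 0.043, 0.001]
contact_force: [1.5, 2.1, -0.3]
gripper_width: 0.0002
```

```bash
python3 -c "from h import *;st();save(optics.read_camera('side'),'side3')"
```

```text
5.55 tcp [0.5172 0.0061 0.2628] chest mm [  2.1  -0.7 262.8] toolx ang -1.55 F [ 1.51  2.13 -0.33] w 0.0002 q [-0.22 -0.01  1.73 -0.    1.42 -0.19]
```

View pics/side3.png

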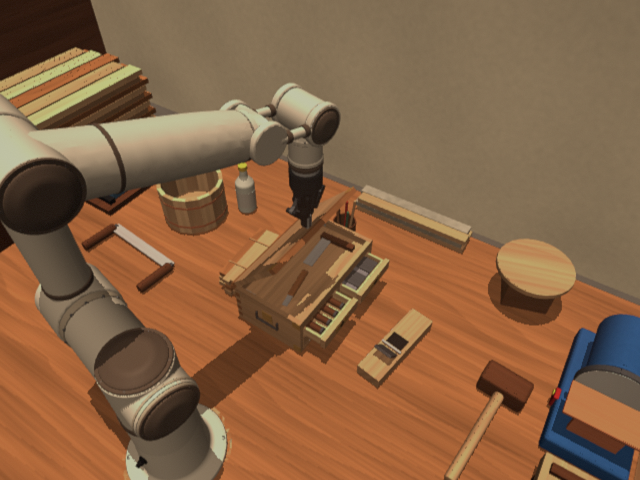

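{"op": "jog_arm", "data": {
  "deltas": [
    [[0,6.5,5.5,0,-1],[0,6,6,0,-1],[0,6,6,0,-1],[0,5.5,6.5,0,-1],[0,5,7,0,-1]]
  ]
}}

```text
time_s: 6.1
tcp_pos: [0.5167, -0.0231, 0.2319]
ee_rot: [3.141, -0.043, 0.0]
contact_force: [-0.8, 1.4, 2.1]
gripper_width: 0.0
```

{"op": "jog_arm", "data": {
  "deltas": [
    [[0,5,7,0,-1],[0,4.5,7,0,-1],[0,4,7.5,0,-1],[0,3.5,7.5,0,-1],[0,3.5,8,0,-1]]
  ]
}}

```text
time_s: 6.6
tcp_pos: [0.5162, -0.0432, 0.1948]
ee_rot: [3.141, -0.043, 0.001]
contact_force: [-0.9, 0.1, 1.6]
gripper_width: -0.0002
```

```bash
python3 -c "from h import *;st();save(optics.read_camera('side'),'side4')"
```

```text
6.6 tcp [ 0.5162 -0.0432  0.1948] chest mm [-47.2  -1.  194.8] toolx ang -1.55 F [-0.9   0.13  1.58] w -0.0002 q [-0.32  0.05  1.81 -0.    1.28 -0.29]
```

View pics/side4.png

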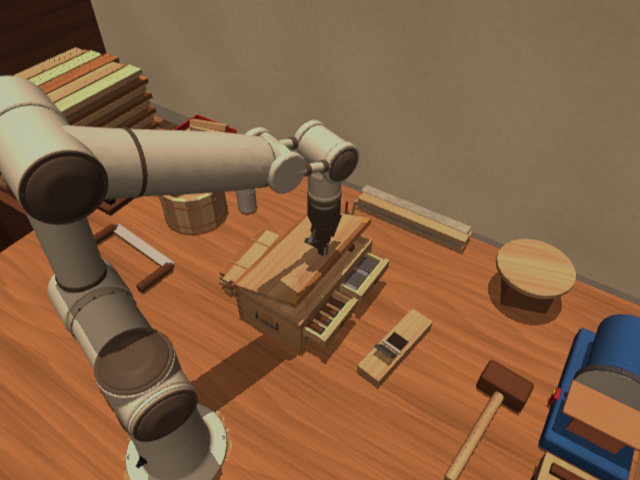

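{"op": "jog_arm", "data": {
  "deltas": [
    [[0,3,8,0,-1],[0,3,8,0,-1],[0,2.5,8,0,-1],[0,2,8,0,-1],[0,2,8,0,-1]]
  ]
}}

```text
time_s: 7.15
tcp_pos: [0.5157, -0.0554, 0.1546]
ee_rot: [-3.141, 0.042, 0.0]
contact_force: [0.4, 0.6, 0.5]
gripper_width: -0.0
```

{"op": "jog_arm", "data": {
  "deltas": [
    [[0,1,3,0,-1],[0,1,2,0,-1],[0,0,1.5,0,-1],[0,0,1,0,-1]]
  ]
}}

```text
time_s: 7.55
tcp_pos: [0.5158, -0.0575, 0.1479]
ee_rot: [3.141, -0.042, 0.0]
contact_force: [-0.7, -0.9, 1.4]
gripper_width: 0.0002
```

```bash
python3 -c "from h import *;st()"
```

```text
7.55 tcp [ 0.5158 -0.0575  0.1479] chest mm [-61.5  -1.  147.9] toolx ang -1.55 F [-0.73 -0.86  1.39] w 0.0002 q [-0.34  0.11  1.85 -0.    1.19 -0.32]
```

Press the last millimetres gently until the force rises.

{"op": "jog_arm", "data": {
  "deltas": [
    [[0,0,1,0,-1],[0,0,1,0,-1],[0,0,0,0,-1]]
  ]
}}

```text
time_s: 7.85
tcp_pos: [0.5159, -0.0573, 0.1459]
ee_rot: [3.141, -0.043, 0.001]
contact_force: [-0.1, 0.3, 1.0]
gripper_width: 0.0002
```

{"op": "jog_arm", "data": {
  "deltas": [
    [[0,0,0.7,0,-1],[0,0,0.5,0,-1],[0,0,0,0,-1]]
  ]
}}

```text
time_s: 8.15
tcp_pos: [0.5159, -0.0574, 0.145]
ee_rot: [3.141, -0.042, 0.001]
contact_force: [-1.5, -0.8, 4.6]
gripper_width: -0.0001
```

{"op": "jog_arm", "data": {
  "deltas": [
    [[0,0,0.4,0,-1],[0,0,0,0,-1]]
  ]
}}

```text
time_s: 8.35
tcp_pos: [0.5159, -0.0574, 0.145]
ee_rot: [3.141, -0.042, 0.001]
contact_force: [-2.8, -0.9, 6.8]
gripper_width: -0.0001
```

{"op": "jog_arm", "data": {
  "deltas": [
    [[0,0,0.4,0,-1],[0,0,0,0,-1]]
  ]
}}

```text
time_s: 8.55
tcp_pos: [0.5159, -0.0574, 0.145]
ee_rot: [3.141, -0.042, 0.001]
contact_force: [-4.1, 0.7, 10.2]
gripper_width: 0.0001
```

{"op": "jog_arm", "data": {
  "deltas": [
    [[0,0,-15,0,-1],[0,0,-30,0,-1],[-20,35,0,0,-1],[-20,35,0,0,-1],[-20,35,0,0,-1]]
  ]
}}

```text
time_s: 9.05
tcp_pos: [0.4521, -0.1612, 0.1887]
ee_rot: [-3.141, 0.041, -0.001]
contact_force: [-0.1, 0.4, 0.0]
gripper_width: 0.0001
```

{"op": "jog_arm", "data": {
  "deltas": [
    [[-23,35,0,0,-1],[0,0,0,0,-1]]
  ]
}}

```text
time_s: 9.25
tcp_pos: [0.4268, -0.1981, 0.1885]
ee_rot: [3.14, -0.051, -0.001]
contact_force: [0.9, 0.6, 0.0]
gripper_width: 0.0001
```

Run:
```python
from h import *
st()
p=optics.read_camera("side");save(p,"side5")
q=optics.read_camera("top");save(q,"top5")
for P in(pts(p),pts(q)):
    C=np.array([chest(a) for a in P.reshape(-1,3)])
    m=(C[:,2]>128)&(C[:,2]<142)&(abs(C[:,1])<165)&(abs(C[:,0])<95);l=C[m]
    A=np.c_[l[:,0]-100,np.ones(len(l))];print("lid z fit",len(l),np.linalg.lstsq(A,l[:,2],rcond=None)[0])
    m=(C[:,2]>125)&(C[:,2]<145)&(abs(C[:,1])<200)&(abs(C[:,0])<130);print(np.percentile(C[m],[1,99],axis=0).round(1))
    for lo,hi in((-150,-12),(12,150)):
        m=(C[:,2]>83)&(C[:,2]<96)&(C[:,1]>lo)&(C[:,1]<hi)&(C[:,0]<-110)&(C[:,0]>-200)
        if m.sum():print(lo,m.sum(),np.percentile(C[m,0],[1,3,10]).round(1))
```

```text
9.25 tcp [ 0.4268 -0.1981  0.1885] chest mm [-204.4   84.1  188.5] toolx ang -1.86 F [0.87 0.55 0.  ] w 0.0001 q [-0.69 -0.07  1.94 -0.    1.27 -0.66]
lid z fit 5409 [-1.20576294e-03  1.31900883e+02]
[[ -98.5 -136.4  126.6]
 [  98.9  172.9  136.7]]
-150 44 [-163.4 -162.9 -162. ]
12 361 [-162.6 -162.3 -161.2]
lid z fit 10515 [8.70593314e-06 1.33927454e+02]
[[ -93.8 -168.5  127.1]
 [ 102.3  164.6  140.9]]
-150 443 [-159.  -158.7 -157.3]
12 354 [-158.4 -158.  -156.9]
```

View pics/side5.png

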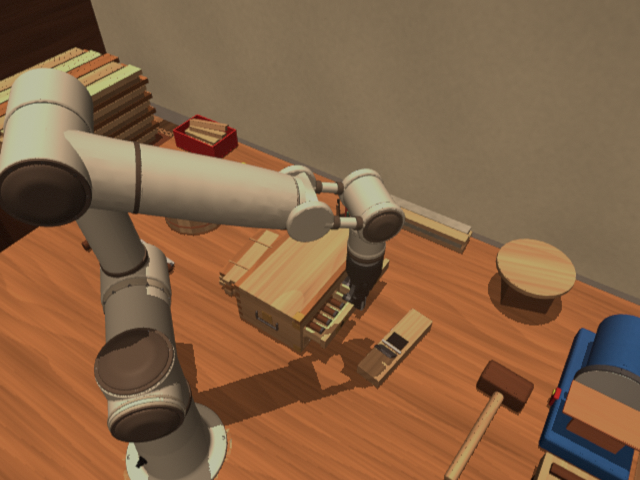

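{"op": "jog_arm", "data": {
  "deltas": [
    [[0,0,30,0,-1],[0,0,30,0,-1],[0,0,25,0,-1],[0,0,16,0,-1],[0,0,0,0,-1]]
  ]
}}

```text
time_s: 9.85
tcp_pos: [0.4277, -0.1922, 0.0851]
ee_rot: [-3.137, 0.04, 0.007]
contact_force: [-0.5, 0.5, 0.8]
gripper_width: 0.0001
```

{"op": "jog_arm", "data": {
  "deltas": [
    [[0,-15,0,0,-1],[0,-10,0,0,-1],[0,-10,0,0,-1],[0,-10,0,0,-1],[0,-10,0,0,-1]]
  ]
}}

```text
time_s: 10.35
tcp_pos: [0.4312, -0.1398, 0.0889]
ee_rot: [3.14, -0.042, 0.003]
contact_force: [-0.2, -2.8, 2.0]
gripper_width: -0.0
```

```bash
python3 -c "from h import *;st();save(optics.read_camera('side'),'side6')"
```

```text
10.35 tcp [ 0.4312 -0.1398  0.0889] chest mm [-146.    81.3   88.9] toolx ang -1.53 F [-0.2  -2.78  2.02] w -0.0 q [-0.58  0.03  2.07 -0.    1.05 -0.55]
```

View pics/side6.png

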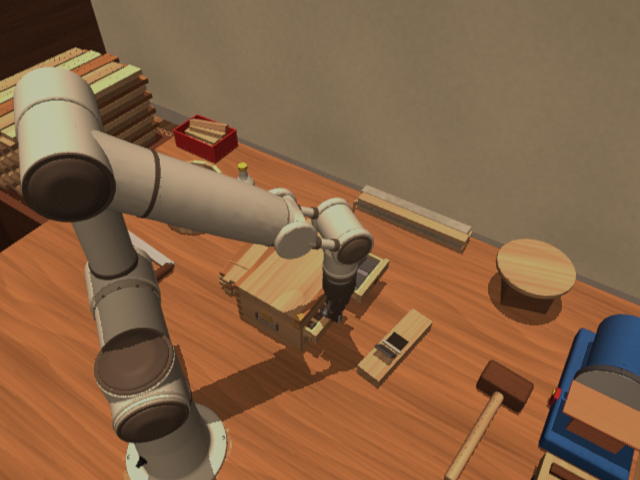

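{"op": "jog_arm", "data": {
  "deltas": [
    [[0,-9,0,0,-1],[0,-8,0,0,-1],[0,-6,0,0,-1],[0,-4,0,0,-1],[0,-2,0,0,-1]]
  ]
}}

```text
time_s: 10.9
tcp_pos: [0.4313, -0.1107, 0.0878]
ee_rot: [3.141, -0.042, 0.0]
contact_force: [-0.1, -3.0, 1.7]
gripper_width: -0.0001
```

{"op": "jog_arm", "data": {
  "deltas": [
    [[0,-2,0,0,-1],[0,-1,0,0,-1],[0,-1,0,0,-1]]
  ]
}}

```text
time_s: 11.2
tcp_pos: [0.4314, -0.1071, 0.0878]
ee_rot: [3.141, -0.043, 0.0]
contact_force: [0.3, -2.1, 2.0]
gripper_width: -0.0
```

{"op": "jog_arm", "data": {
  "deltas": [
    [[0,-1,0,0,-1],[0,-1,0,0,-1],[0,0,0,0,-1]]
  ]
}}

```text
time_s: 11.5
tcp_pos: [0.4314, -0.1052, 0.0878]
ee_rot: [3.141, -0.042, 0.0]
contact_force: [1.4, -5.4, 0.9]
gripper_width: 0.0004
```

{"op": "jog_arm", "data": {
  "deltas": [
    [[0,-0.7,0,0,-1],[0,-0.7,0,0,-1],[0,0,0,0,-1]]
  ]
}}

```text
time_s: 11.8
tcp_pos: [0.4314, -0.1052, 0.0879]
ee_rot: [3.138, -0.041, 0.0]
contact_force: [-0.9, -9.5, -1.4]
gripper_width: -0.0
```

Stop met at the expected position with 9.5 N. I'll back off and go to the other drawer.

{"op": "jog_arm", "data": {
  "deltas": [
    [[0,20,0,0,-1],[0,35,0,0,-1],[0,35,0,0,-1],[0,0,0,0,-1]]
  ]
}}

```text
time_s: 12.2
tcp_pos: [0.4288, -0.1961, 0.0878]
ee_rot: [-3.141, 0.049, -0.0]
contact_force: [0.2, -0.3, -0.2]
gripper_width: 0.0001
```

{"op": "jog_arm", "data": {
  "deltas": [
    [[35,0,0,0,-1],[40,0,0,0,-1],[40,0,0,0,-1],[40,0,0,0,-1],[8,0,0,0,-1]]
  ]
}}

```text
time_s: 12.7
tcp_pos: [0.5945, -0.1963, 0.087]
ee_rot: [-3.14, 0.04, -0.001]
contact_force: [-0.5, 0.3, 0.3]
gripper_width: -0.0
```

{"op": "jog_arm", "data": {
  "deltas": [
    [[0,0,0,0,-1]]
  ]
}}

```text
time_s: 12.8
tcp_pos: [0.592, -0.1965, 0.0868]
ee_rot: [-3.14, 0.04, 0.003]
contact_force: [0.1, -0.5, 0.1]
gripper_width: -0.0001
```

Run:
```python
from h import *
st()
save(optics.read_camera("side"),"side7")
```

```text
12.8 tcp [ 0.592  -0.1965  0.0868] chest mm [-198.4  -81.    86.8] toolx ang -1.48 F [ 0.13 -0.53  0.14] w -0.0001 q [-0.51  0.44  1.57  0.    1.13 -0.49]
```

View pics/side7.png

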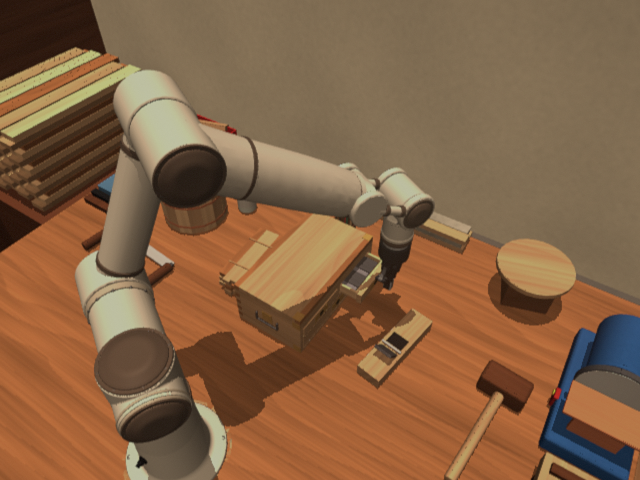

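{"op": "jog_arm", "data": {
  "deltas": [
    [[0,-15,0,0,-1],[0,-10,0,0,-1],[0,-10,0,0,-1],[0,-10,0,0,-1],[0,-10,0,0,-1]]
  ]
}}

```text
time_s: 13.35
tcp_pos: [0.5928, -0.1423, 0.0878]
ee_rot: [3.141, -0.042, -0.001]
contact_force: [-2.2, -2.1, -1.1]
gripper_width: 0.0002
```

{"op": "jog_arm", "data": {
  "deltas": [
    [[0,-9,0,0,-1],[0,-7,0,0,-1],[0,-5,0,0,-1],[0,-3,0,0,-1],[0,-2,0,0,-1]]
  ]
}}

```text
time_s: 13.85
tcp_pos: [0.5941, -0.1169, 0.0878]
ee_rot: [3.141, -0.042, -0.0]
contact_force: [-2.3, -2.9, 0.6]
gripper_width: -0.0003
```

{"op": "jog_arm", "data": {
  "deltas": [
    [[0,-1,0,0,-1],[0,-1,0,0,-1],[0,0,0,0,-1]]
  ]
}}

```text
time_s: 14.15
tcp_pos: [0.5942, -0.115, 0.0878]
ee_rot: [-3.141, 0.043, -0.0]
contact_force: [-1.5, -0.2, -0.4]
gripper_width: 0.0002
```

{"op": "jog_arm", "data": {
  "deltas": [
    [[0,-1.5,0,0,-1],[0,-1.5,0,0,-1],[0,-1,0,0,-1],[0,0,0,0,-1]]
  ]
}}

```text
time_s: 14.55
tcp_pos: [0.5944, -0.1108, 0.0878]
ee_rot: [-3.141, 0.042, -0.0]
contact_force: [-1.1, -2.1, -0.5]
gripper_width: 0.0001
```

{"op": "jog_arm", "data": {
  "deltas": [
    [[0,-1,0,0,-1],[0,-0.5,0,0,-1],[0,0,0,0,-1]]
  ]
}}

```text
time_s: 14.85
tcp_pos: [0.5944, -0.1095, 0.0878]
ee_rot: [-3.141, 0.043, -0.0]
contact_force: [-0.9, -2.5, -0.6]
gripper_width: 0.0004
```

{"op": "jog_arm", "data": {
  "deltas": [
    [[0,-0.7,0,0,-1],[0,-0.5,0,0,-1],[0,0,0,0,-1]]
  ]
}}

```text
time_s: 15.15
tcp_pos: [0.5945, -0.1092, 0.0879]
ee_rot: [3.14, -0.042, 0.001]
contact_force: [-0.8, -6.4, -0.9]
gripper_width: 0.0
```

{"op": "jog_arm", "data": {
  "deltas": [
    [[0,-0.5,0,0,-1],[0,0,0,0,-1]]
  ]
}}

```text
time_s: 15.35
tcp_pos: [0.5944, -0.1092, 0.0879]
ee_rot: [3.139, -0.042, 0.001]
contact_force: [-1.9, -7.6, -0.9]
gripper_width: 0.0001
```

Stop met. I'll back off, then up, clear of the chest (and the plane), to check.

{"op": "jog_arm", "data": {
  "deltas": [
    [[0,20,0,0,-1],[0,30,0,0,-1],[0,20,-30,0,-1],[0,30,-45,0,-1],[0,45,-20,0,-1]]
  ]
}}

```text
time_s: 15.85
tcp_pos: [0.5925, -0.25, 0.1836]
ee_rot: [3.141, -0.038, 0.008]
contact_force: [1.9, -0.3, 0.2]
gripper_width: -0.0001
```

{"op": "jog_arm", "data": {
  "deltas": [
    [[0,45,-20,0,-1],[0,45,0,0,-1],[0,0,0,0,-1]]
  ]
}}

```text
time_s: 16.15
tcp_pos: [0.5876, -0.3458, 0.2004]
ee_rot: [3.139, -0.051, 0.004]
contact_force: [0.6, 0.9, 0.2]
gripper_width: -0.0
```

Run:
```python
from h import *
st()
p=optics.read_camera("side");save(p,"side9")
q=optics.read_camera("top");save(q,"top9")
for P in(pts(p),pts(q)):
    C=np.array([chest(a) for a in P.reshape(-1,3)])
    m=(C[:,2]>125)&(C[:,2]<145)&(abs(C[:,1])<160)&(abs(C[:,0])<95);l=C[m]
    print("lid z fit",np.linalg.lstsq(np.c_[l[:,0]-100,np.ones(len(l))],l[:,2],rcond=None)[0])
    for lo,hi in((-150,-15),(15,150)):
      for z0,z1 in((62,88),(15,50),(100,118)):
        m=(C[:,2]>z0)&(C[:,2]<z1)&(C[:,1]>lo)&(C[:,1]<hi)&(C[:,0]<-80)&(C[:,0]>-170)
        if m.sum()>5:print(lo,z0,m.sum(),np.percentile(C[m,0],[5,50,95]).round(1))
b=cv2.imread("pics/side9.png")[200:380,200:440];cv2.imwrite("pics/side9c.png",cv2.resize(b,None,fx=3,fy=3))
```

```text
16.15 tcp [ 0.5876 -0.3458  0.2004] chest mm [-347.7  -80.7  200.4] toolx ang -1.86 F [0.65 0.92 0.22] w -0.0 q [-0.71  0.46  1.31 -0.    1.37 -0.68]
lid z fit [-9.98375048e-04  1.31817316e+02]
-150 62 165 [-102.2 -100.8  -98.2]
-150 15 179 [-99.8 -98.2 -97.1]
-150 100 109 [-99.6 -98.1 -97. ]
15 62 204 [-102.7 -101.4  -98.7]
15 15 223 [-100.2  -98.8  -97.4]
15 100 133 [-100.2  -98.7  -97.6]
lid z fit [1.05326184e-03 1.33912753e+02]
```

View pics/side9c.png

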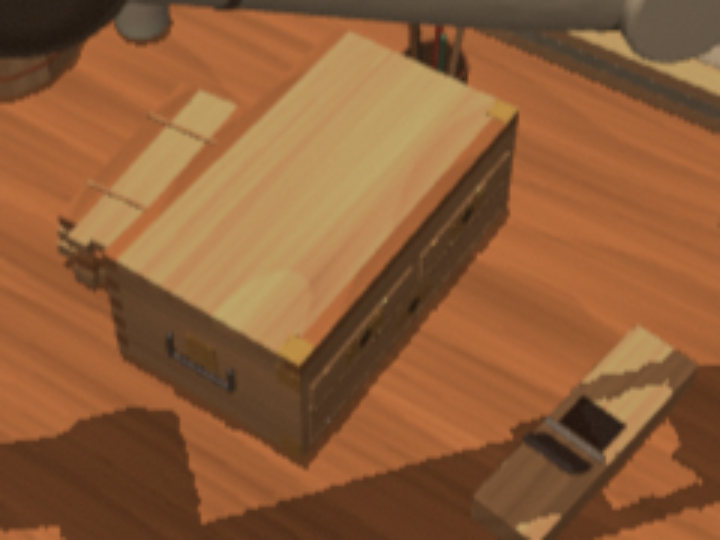

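View pics/top9.png

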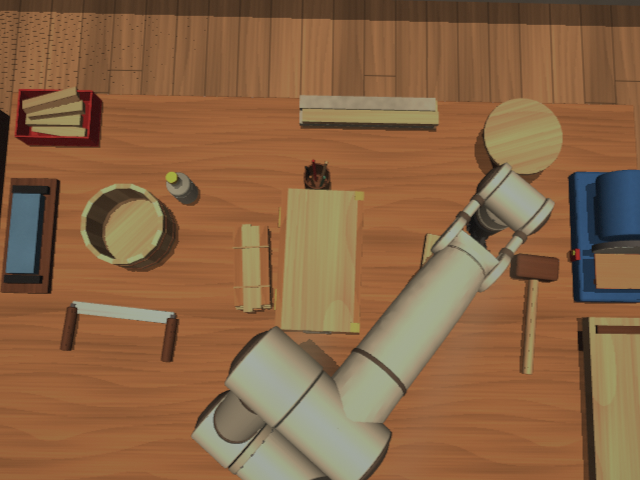

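Run:
```python
from h import *
C=np.zeros((0,3))
for k in range(3):
    p=optics.read_camera("side")
    C=np.r_[C,np.array([chest(a) for a in pts(p)[190:390,190:450].reshape(-1,3)])]
for z in range(8,136,6):
    o=[]
    for lo,hi in((-150,-15),(15,75),(75,150)):
        m=(C[:,2]>z)&(C[:,2]<=z+6)&(C[:,1]>lo)&(C[:,1]<hi)&(C[:,0]<-85)&(C[:,0]>-170)
        o.append((m.sum(),np.median(C[m,0]).round(2),C[m,0].std().round(1)) if m.sum()>5 else None)
    print(z,o)
```

```text
8 [(np.int64(86), np.float64(-98.23), np.float64(0.9)), (np.int64(37), np.float64(-98.56), np.float64(0.8)), (np.int64(59), np.float64(-98.82), np.float64(0.7))]
14 [(np.int64(88), np.float64(-98.16), np.float64(0.8)), (np.int64(45), np.float64(-98.73), np.float64(0.7)), (np.int64(75), np.float64(-98.85), np.float64(0.8))]
20 [(np.int64(91), np.float64(-98.23), np.float64(0.9)), (np.int64(47), np.float64(-98.95), np.float64(0.8)), (np.int64(63), np.float64(-98.75), np.float64(0.7))]
26 [(np.int64(98), np.float64(-98.23), np.float64(0.9)), (np.int64(56), np.float64(-98.95), np.float64(0.8)), (np.int64(62), np.float64(-98.93), np.float64(0.7))]
32 [(np.int64(91), np.float64(-98.24), np.float64(0.9)), (np.int64(55), np.float64(-98.64), np.float64(0.9)), (np.int64(73), np.float64(-98.89), np.float64(0.8))]
38 [(np.int64(97), np.float64(-98.25), np.float64(0.9)), (np.int64(52), np.float64(-98.7), np.float64(1.0)), (np.int64(63), np.float64(-98.82), np.float64(0.7))]
44 [(np.int64(75), np.float64(-98.29), np.float64(0.7)), (np.int64(42), np.float64(-98.73), np.float64(0.7)), (np.int64(61),
[... 1813 characters left out ...]
4), np.float64(-98.66), np.float64(0.8))]
116 [(np.int64(104), np.float64(-98.03), np.float64(0.8)), (np.int64(68), np.float64(-98.55), np.float64(0.8)), (np.int64(81), np.float64(-98.6), np.float64(0.7))]
122 [(np.int64(125), np.float64(-97.9), np.float64(2.7)), (np.int64(55), np.float64(-98.58), np.float64(1.8)), (np.int64(80), np.float64(-98.62), np.float64(2.0))]
128 [(np.int64(544), np.float64(-92.67), np.float64(4.2)), (np.int64(285), np.float64(-92.45), np.float64(4.4)), (np.int64(415), np.float64(-92.62), np.float64(4.3))]
134 [(np.int64(80), np.float64(-91.97), np.float64(4.3)), (np.int64(66), np.float64(-94.18), np.float64(4.5)), (np.int64(74), np.float64(-93.06), np.float64(4.8))]
```

Both upper fronts measure 2.7 mm proud of the chest front. That is within tolerance but not flush, so a thicker part of the fingers probably met the chest face first. I'll push again with the fingertips set higher.

{"op": "jog_arm", "data": {
  "deltas": [
    [[0,-40,0,0,-1],[0,-45,0,0,-1],[0,-45,0,0,-1],[0,-40,20,0,-1],[0,-10,30,0,-1]]
  ]
}}

```text
time_s: 16.9
tcp_pos: [0.5944, -0.1554, 0.1512]
ee_rot: [3.141, -0.034, 0.007]
contact_force: [0.7, -1.8, 0.3]
gripper_width: -0.0002
```

{"op": "jog_arm", "data": {
  "deltas": [
    [[0,0,30,0,-1],[0,0,24,0,-1],[0,0,0,0,-1],[0,0,0,0,-1]]
  ]
}}

```text
time_s: 17.3
tcp_pos: [0.5929, -0.1596, 0.0957]
ee_rot: [-3.141, 0.041, 0.0]
contact_force: [0.6, -0.8, -0.5]
gripper_width: -0.0002
```

```bash
python3 -c "
from h import *
st();p=optics.read_camera('side');save(p,'side10')
b=cv2.imread('pics/side10.png')[160:340,280:480];cv2.imwrite('pics/side10c.png',cv2.resize(b,None,fx=3.3,fy=3.3))"
```

```text
17.3 tcp [ 0.5929 -0.1596  0.0957] chest mm [-161.4  -80.9   95.7] toolx ang -1.49 F [ 0.56 -0.84 -0.49] w -0.0002 q [-0.46  0.4   1.6   0.    1.14 -0.43]
```

View pics/side10c.png

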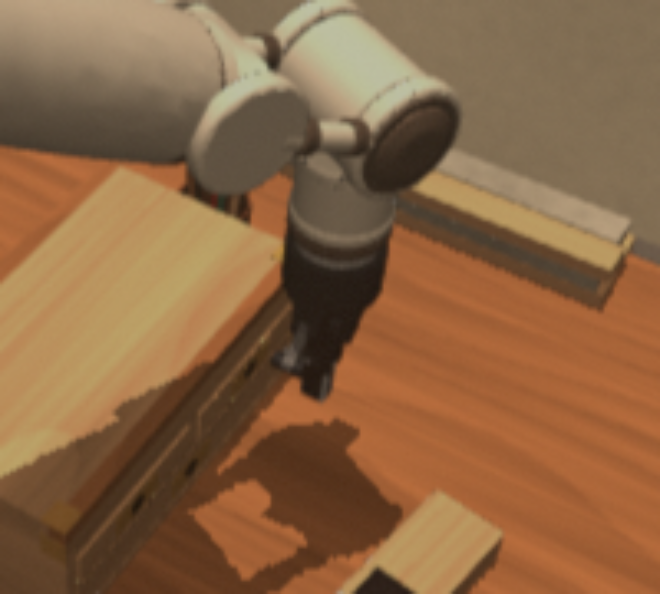

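{"op": "jog_arm", "data": {
  "deltas": [
    [[0,-15,0,0,-1],[0,-15,0,0,-1],[0,-10,0,0,-1],[0,-5,0,0,-1],[0,0,0,0,-1]]
  ]
}}

```text
time_s: 17.85
tcp_pos: [0.5942, -0.1145, 0.0956]
ee_rot: [3.141, -0.04, 0.0]
contact_force: [-0.4, -0.3, 0.4]
gripper_width: 0.0002
```

{"op": "jog_arm", "data": {
  "deltas": [
    [[0,-2,0,0,-1],[0,-1.5,0,0,-1],[0,0,0,0,-1]]
  ]
}}

```text
time_s: 18.15
tcp_pos: [0.5942, -0.1122, 0.0953]
ee_rot: [-3.141, 0.043, 0.0]
contact_force: [0.3, -0.9, -0.6]
gripper_width: 0.0001
```

{"op": "jog_arm", "data": {
  "deltas": [
    [[0,-1.5,0,0,-1],[0,-1,0,0,-1],[0,0,0,0,-1]]
  ]
}}

```text
time_s: 18.45
tcp_pos: [0.5943, -0.1095, 0.0954]
ee_rot: [-3.141, 0.043, 0.0]
contact_force: [0.2, 0.1, 0.6]
gripper_width: 0.0004
```

{"op": "jog_arm", "data": {
  "deltas": [
    [[0,-0.7,0,0,-1],[0,-0.7,0,0,-1],[0,0,0,0,-1]]
  ]
}}

```text
time_s: 18.75
tcp_pos: [0.5943, -0.1092, 0.0954]
ee_rot: [3.139, -0.042, 0.0]
contact_force: [-0.3, -5.3, -1.9]
gripper_width: 0.0003
```

It stopped at the same place. To find out what is touching, I'll probe the chest rail just above the drawer (91–120 mm) lightly with the same fingers.

{"op": "jog_arm", "data": {
  "deltas": [
    [[0,12,0,0,-1],[0,0,-16,0,-1],[0,0,0,0,-1],[0,-7,0,0,-1],[0,-2,0,0,-1]]
  ]
}}

```text
time_s: 19.25
tcp_pos: [0.5942, -0.1101, 0.1114]
ee_rot: [-3.141, 0.042, 0.0]
contact_force: [0.2, 0.3, -0.1]
gripper_width: -0.0
```

{"op": "jog_arm", "data": {
  "deltas": [
    [[0,-1,0,0,-1],[0,-1,0,0,-1],[0,0,0,0,-1]]
  ]
}}

```text
time_s: 19.55
tcp_pos: [0.5942, -0.1088, 0.1111]
ee_rot: [-3.141, 0.042, 0.001]
contact_force: [0.5, 0.3, -0.5]
gripper_width: 0.0001
```

{"op": "jog_arm", "data": {
  "deltas": [
    [[0,-0.7,0,0,-1],[0,-0.7,0,0,-1],[0,0,0,0,-1]]
  ]
}}

```text
time_s: 19.85
tcp_pos: [0.5944, -0.1077, 0.1114]
ee_rot: [-3.141, 0.043, 0.0]
contact_force: [0.2, -0.2, 0.1]
gripper_width: -0.0001
```

{"op": "jog_arm", "data": {
  "deltas": [
    [[0,-0.7,0,0,-1],[0,0,0,0,-1]]
  ]
}}

```text
time_s: 20.05
tcp_pos: [0.5944, -0.107, 0.1114]
ee_rot: [-3.141, 0.043, -0.0]
contact_force: [-0.5, 0.5, -0.9]
gripper_width: -0.0001
```

{"op": "jog_arm", "data": {
  "deltas": [
    [[0,-0.7,0,0,-1],[0,0,0,0,-1]]
  ]
}}

```text
time_s: 20.25
tcp_pos: [0.5944, -0.1067, 0.1114]
ee_rot: [3.141, -0.043, 0.0]
contact_force: [-0.2, -2.0, -0.2]
gripper_width: 0.0001
```

{"op": "jog_arm", "data": {
  "deltas": [
    [[0,-0.7,0,0,-1],[0,0,0,0,-1]]
  ]
}}

```text
time_s: 20.45
tcp_pos: [0.5944, -0.1067, 0.1114]
ee_rot: [3.139, -0.043, 0.0]
contact_force: [-0.8, -5.3, -1.2]
gripper_width: -0.0002
```

```bash
cat >> h.py <<'E'
def mom():
    s=telemetry.observe();F=np.array(s["contact_force"]);M=np.array(s["moment"]);print("F",F.round(2),"M",M.round(3),"Mx/Fy",(M[0]/F[1]).round(4),"tcpz",s["tcp_pos"][2].round(4))
E
python3 -c "from h import *;mom()"
```

```text
F [-0.77 -5.26 -1.16] M [-0.712  0.074  0.037] Mx/Fy 0.1353 tcpz 0.1114
```

{"op": "jog_arm", "data": {
  "deltas": [
    [[0,0,0,0,-1]]
  ]
}}

```text
time_s: 20.55
tcp_pos: [0.5944, -0.1067, 0.1114]
ee_rot: [3.14, -0.043, 0.0]
contact_force: [0.0, -5.1, -0.5]
gripper_width: -0.0003
```

```bash
python3 -c "from h import *;mom()"
```

```text
F [ 0.04 -5.13 -0.47] M [-0.755  0.039  0.03 ] Mx/Fy 0.1472 tcpz 0.1114
```

{"op": "jog_arm", "data": {
  "deltas": [
    [[0,12,0,0,-1],[0,0,18,0,-1],[0,0,0,0,-1],[0,-6,0,0,-1],[0,-1,0,0,-1]]
  ]
}}

```text
time_s: 21.05
tcp_pos: [0.5946, -0.11, 0.094]
ee_rot: [-3.141, 0.042, -0.001]
contact_force: [0.1, 0.0, 0.2]
gripper_width: -0.0002
```

{"op": "jog_arm", "data": {
  "deltas": [
    [[0,-1,0,0,-1],[0,-1,0,0,-1],[0,0,0,0,-1]]
  ]
}}

```text
time_s: 21.35
tcp_pos: [0.5948, -0.1093, 0.0941]
ee_rot: [3.14, -0.042, 0.002]
contact_force: [0.4, -2.5, 0.0]
gripper_width: -0.0
```

{"op": "jog_arm", "data": {
  "deltas": [
    [[0,-0.9,0,0,-1],[0,0,0,0,-1]]
  ]
}}

```text
time_s: 21.55
tcp_pos: [0.5948, -0.1093, 0.0942]
ee_rot: [3.139, -0.042, 0.002]
contact_force: [-0.5, -7.0, 0.6]
gripper_width: -0.0002
```

```bash
python3 -c "from h import *;mom()"
```

```text
F [-0.53 -6.98  0.61] M [-0.73   0.133  0.151] Mx/Fy 0.1046 tcpz 0.0942
```

{"op": "jog_arm", "data": {
  "deltas": [
    [[0,-0.6,0,0,-1],[0,0,0,0,-1]]
  ]
}}

```text
time_s: 21.75
tcp_pos: [0.5948, -0.1093, 0.0942]
ee_rot: [3.138, -0.043, 0.002]
contact_force: [-0.6, -8.4, 2.0]
gripper_width: 0.0001
```

```bash
python3 -c "from h import *;mom()"
```

```text
F [-0.56 -8.4   1.95] M [-1.067  0.136  0.115] Mx/Fy 0.127 tcpz 0.0942
```

```bash
cat >> h.py <<'E'
def mm(n=16):
    a=[]
    for _ in range(n):
        optics.read_camera("side");s=telemetry.observe();a.append(np.r_[s["contact_force"],s["moment"]])
    a=np.mean(a,0);print(round(s["time_s"],2),"F",a[:3].round(2),"M",a[3:].round(3),"lever",(a[3]/a[1]).round(4),"tcp",s["tcp_pos"].round(4))
E
python3 -c "from h import *;mm()"
```

```text
22.55 F [-1.   -8.46  1.19] M [-1.021  0.129  0.14 ] lever 0.1206 tcp [ 0.5948 -0.1093  0.0942]
```

The averaged lever arm (0.121 m against about 0.14 m at the rail) suggests a knuckle is touching the lid edge. I'll try with only the very tips overlapping the top of the drawer front.

{"op": "jog_arm", "data": {
  "deltas": [
    [[0,10,0,0,-1],[0,0,-5,0,-1],[0,0,0,0,-1],[0,-5,0,0,-1],[0,-0.5,0,0,-1]]
  ]
}}

```text
time_s: 23.05
tcp_pos: [0.5941, -0.1106, 0.0982]
ee_rot: [-3.141, 0.041, 0.001]
contact_force: [-0.3, 0.2, 0.1]
gripper_width: -0.0
```

{"op": "jog_arm", "data": {
  "deltas": [
    [[0,-1,0,0,-1],[0,-1,0,0,-1],[0,0,0,0,-1]]
  ]
}}

```text
time_s: 23.35
tcp_pos: [0.5942, -0.1095, 0.0983]
ee_rot: [-3.141, 0.042, 0.0]
contact_force: [-0.1, 0.2, -0.0]
gripper_width: 0.0
```

{"op": "jog_arm", "data": {
  "deltas": [
    [[0,-1,0,0,-1],[0,0,0,0,-1]]
  ]
}}

```text
time_s: 23.55
tcp_pos: [0.5943, -0.1092, 0.0984]
ee_rot: [3.14, -0.043, 0.0]
contact_force: [0.4, -3.0, 0.1]
gripper_width: -0.0002
```

{"op": "jog_arm", "data": {
  "deltas": [
    [[0,-0.7,0,0,-1],[0,0,0,0,-1]]
  ]
}}

```text
time_s: 23.75
tcp_pos: [0.5943, -0.1092, 0.0984]
ee_rot: [3.139, -0.043, 0.0]
contact_force: [-0.2, -5.7, -1.5]
gripper_width: 0.0002
```

```bash
python3 -c "from h import *;mm(8)"
```

```text
24.15 F [-0.32 -5.59 -1.61] M [-0.768  0.031  0.023] lever 0.1374 tcp [ 0.5943 -0.1092  0.0984]
```

{"op": "jog_arm", "data": {
  "deltas": [
    [[0,8,0,0,-1],[0,0,-6,0,-1],[0,0,0,0,-1],[0,-3,0,0,-1],[0,-1,0,0,-1]]
  ]
}}

```text
time_s: 24.65
tcp_pos: [0.5942, -0.1114, 0.1044]
ee_rot: [-3.141, 0.042, 0.0]
contact_force: [0.1, 0.3, -0.6]
gripper_width: 0.0002
```

{"op": "jog_arm", "data": {
  "deltas": [
    [[0,-1,0,0,-1],[0,-1,0,0,-1],[0,-1,0,0,-1],[0,-1,0,0,-1],[0,0,0,0,-1]]
  ]
}}

```text
time_s: 25.15
tcp_pos: [0.5943, -0.1079, 0.1044]
ee_rot: [-3.141, 0.042, 0.0]
contact_force: [0.2, 0.1, -0.1]
gripper_width: -0.0
```

{"op": "jog_arm", "data": {
  "deltas": [
    [[0,-1,0,0,-1],[0,0,0,0,-1]]
  ]
}}

```text
time_s: 25.35
tcp_pos: [0.5944, -0.1077, 0.1044]
ee_rot: [3.14, -0.043, 0.0]
contact_force: [-0.6, -4.5, -1.7]
gripper_width: -0.0001
```

{"op": "jog_arm", "data": {
  "deltas": [
    [[0,-1,0,0,-1],[0,0,0,0,-1]]
  ]
}}

```text
time_s: 25.55
tcp_pos: [0.5944, -0.1077, 0.1044]
ee_rot: [3.138, -0.043, 0.0]
contact_force: [-1.2, -7.8, -0.9]
gripper_width: 0.0
```

```bash
python3 -c "from h import *;mm(8)"
```

```text
25.95 F [-0.78 -7.79 -1.68] M [-1.049  0.074 -0.019] lever 0.1345 tcp [ 0.5944 -0.1077  0.1044]
```

The fingers touch the lid edge by themselves at this height, so with a vertical tool they can't push the drawers any further. Touch and depth both put the drawers about 2.6 mm from flush, inside the 4 mm limit. I'll retreat and do a final check.

{"op": "jog_arm", "data": {
  "deltas": [
    [[0,20,0,0,-1],[0,35,-15,0,-1],[0,40,-40,0,-1],[0,45,-25,0,-1],[0,45,0,0,-1]]
  ]
}}

```text
time_s: 26.45
tcp_pos: [0.5919, -0.2873, 0.1846]
ee_rot: [3.137, -0.041, 0.012]
contact_force: [0.9, 0.2, -0.4]
gripper_width: -0.0002
```

{"op": "jog_arm", "data": {
  "deltas": [
    [[0,40,0,0,-1],[0,0,0,0,-1],[0,0,0,0,-1]]
  ]
}}

```text
time_s: 26.75
tcp_pos: [0.5882, -0.3251, 0.1786]
ee_rot: [-3.14, 0.045, 0.0]
contact_force: [0.1, 0.3, 0.3]
gripper_width: 0.0004
```

Run:
```python
from h import *
st();C=np.zeros((0,3))
for k in range(3):
    p=optics.read_camera("side");C=np.r_[C,np.array([chest(a) for a in pts(p)[190:390,190:450].reshape(-1,3)])]
save(p,"side11")
for lo,hi in((-150,-15),(15,150)):
    f=lambda z0,z1:np.mean(C[(C[:,2]>z0)&(C[:,2]<z1)&(C[:,1]>lo)&(C[:,1]<hi)&(C[:,0]<-85)&(C[:,0]>-110),0])
    print(lo,"upper",f(60,84).round(2),"low",f(12,46).round(2),"rail",f(98,118).round(2))
m=(C[:,2]>125)&(C[:,2]<145)&(abs(C[:,1])<160)&(abs(C[:,0])<95);l=C[m]
print("lid slope",np.linalg.lstsq(np.c_[l[:,0],np.ones(len(l))],l[:,2],rcond=None)[0])
```

```text
26.75 tcp [ 0.5882 -0.3251  0.1786] chest mm [-327.   -80.8  178.6] toolx ang -1.64 F [0.08 0.29 0.28] w 0.0004 q [-0.68  0.45  1.36  0.    1.33 -0.66]
-150 upper -100.86 low -98.2 rail -98.08
15 upper -101.39 low -98.7 rail -98.59
lid slope [-6.01516610e-04  1.31926088e+02]
```

View pics/side11.png

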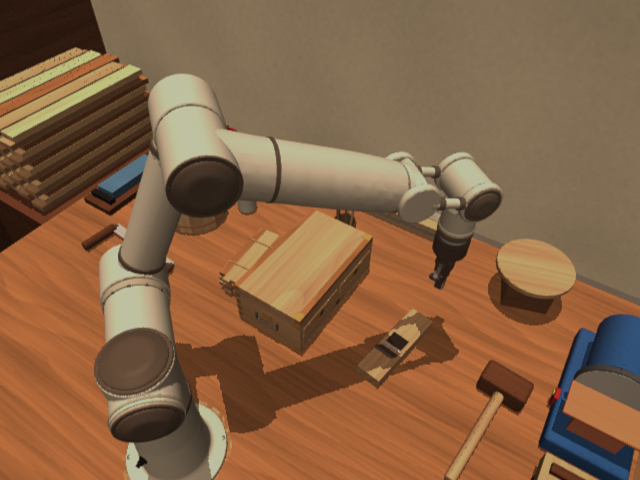

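```bash
python3 -c "from h import *;print(ticket.sign_off())"
```

```text
the job is handed in; nothing more can be done
None
```

The chest is shut and I handed the job in at about 27 s of the 54 s. The two upper drawers are not perfectly flush, though: each still stands about 2.7 mm out, against the 4 mm limit.

- **Lid:** I swung it over from behind with the closed fingertips and pressed it down until it met the rim at about 10 N. A plane fit to its top shows it flat to within about 0.001 rad.
- **Upper drawers:** I pushed each one in until it stopped firmly, using no more than 10 N. The depth picture shows both fronts 2.7 mm proud of the chest front, and touch probing on the right-hand drawer gave about 2.5 mm.
- **Why they stop short:** the likely cause is a thicker part of the fingers meeting the edge of the closed lid. I raised the fingertips and pushed the right-hand drawer again, but it went no further. Probing did not fully rule out that this is the drawers' own stop. Closing the drawers before the lid would have avoided the question.
- **Everything else:** the lower drawer is level with the chest front. The chest, plane, staves, pot and the other tools look unmoved in the last pictures; I judged that by eye. The square and knife are now hidden under the lid, so I could not check them again. The arm stands clear of everything.

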